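# Shields down, start the bench grinder

## Task

Get the bench grinder going: with the fingertips, gently push both raised eye shields fully down over the wheels, and only then press the green start button lightly, all the way in, and take the hand away. Leave the red stop button, the black speed dial and everything lying about on the bench alone, and do not pick anything up.

Things in the scene. Friction and masses are not known exactly. Their poses are not given: they have to be found in the camera images.
- grinder: bench grinder bolted down: blue motor (126 mm diameter, axis 130 mm up), wheels at y = +142 (grey) and -142 mm (white), guards 218 mm high, tool rests in front of them (x -80 to -126 mm, 121 mm high), sloping switch box between them. Origin on the bench below the middle of the motor; x to its back, y to its left, z up; its front (-x) looks roughly to the robot
- left_shield (a joint): eye shield over the left (+y, grey) wheel: clear plate, 92 mm from hinge to free edge, 80 mm wide, 4 mm thick, yellow frame 7 mm thick. Value in rad: 0 = fully down on its stop (sloping 35 degrees below level to the front), 0.61 = level, more = higher; starts at 0.75 to 1.25. Stiff hinge: stays where left, yields to 2 to 3 N pressed down half-way along the plate; the stop gives a little
- left_shield_hinge (a point): middle of the left shield's hinge line, 52 mm in front of the grinder's origin, at y = +142 mm, 222 mm above the bench; turns with the shield: its -x axis points along the plate to the free edge, its z is the normal of the plate's upper side
- left_shield_edge (a point): middle of the left shield's free edge, in the middle of the 4 mm thickness, 92 mm from the hinge; turns with the shield, same axes as the hinge point
- right_shield (a joint): eye shield over the right (-y, white) wheel: clear plate, 92 mm from hinge to free edge, 80 mm wide, 4 mm thick, yellow frame 7 mm thick. Value in rad: 0 = fully down on its stop (sloping 35 degrees below level to the front), 0.61 = level, more = higher; starts at 0.75 to 1.25. Stiff hinge: stays where left, yields to 2 to 3 N pressed down half-way along the plate; the stop gives a little
- right_shield_hinge (a point): middle of the right shield's hinge line, at y = -142 mm, otherwise as the left one
- right_shield_edge (a point): middle of the right shield's free edge, as the left one
- start (a joint): green start button, round, 27 mm diameter, on the sloping face 2 mm left of the grinder's middle, standing 12 mm proud of the face. Travel in m: 0 = out, 0.006 = fully in. Spring: about 0.6 N to begin, 6 N fully in; it comes out again by itself
- start_top (a point): centre of the top of the green button; z is the outward normal of the sloping face (30 degrees from vertical, leaning to the front), the button goes in along -z
- stop (a joint): red mushroom stop button, 35 mm diameter, 20 mm proud of the face, 52 mm to the right of the green one, centre to centre. Travel in m: 0 = out, 0.006 = fully in, springy like the green one
- stop_top (a point): centre of the top of the red mushroom; z outward as for the green button
- speed_dial (a joint): black speed dial, 27 mm diameter, 18 mm proud of the face, 58 mm to the left of the green button; value in rad, 0 at the start, turned easily
- speed_dial_top (a point): centre of the top of the speed dial
- chisel: loose cold chisel, steel, 158 mm long, 16 mm thick, lying in front of the grinder; origin below its middle, x along it
- quench_pot: loose open steel pot, 90 mm diameter, 85 mm high, in front of the left wheel; origin at the centre of its underside
- screw_jar: loose glass jar with brass lid, 68 mm diameter, 85 mm high, in front of the right wheel; origin at the centre of its underside
- oil_bottle: loose grey and yellow oil bottle, 60 mm diameter, 170 mm high, left on the bench; origin at the centre of its underside
- wrench: loose steel wrench, 200 mm long, lying right on the bench; origin below its middle
- screwdriver: loose screwdriver with orange handle, 210 mm long, lying left on the bench; origin below its middle
- tape_measure: loose yellow tape measure, 68 x 36 x 64 mm, right on the bench; origin at the centre of its underside

How it is judged:
By the outcome, as a careful person would: the job done as asked, in the order asked, and still so for the second after the job is handed in, with the robot touching nothing.
It also fails if it takes over 54 s, if anything falls off the work surface, if the arm or the gripper's body presses on something with over 40 N, if the wrist force passes 120 N, or if a joint passes its speed limit or range.

## Robot

A 6-joint arm with a two-finger parallel gripper is mounted at the origin on the work surface. World frame = base frame: x ahead of the robot, y to its left, z up, the work surface at z = 0. Lengths are in m, angles in rad, forces in N, time in s.
With the tool pointing down it reaches from about 0.375 to 0.975 m from the base axis. Payload 3.8 kg.
Tool frame: the origin (TCP) lies at the very end of the fingers, on their centre line; the grasp point (between the pads) lies 19 mm behind it (bot.pinch_z is the distance from the TCP to the grasp point, in m); x points along the fingers, y is the direction in which the jaws open and shut, and the axes are right-handed (so a half turn about x gives the same grasp; the last joint's range is limited). The gripper opens to 85 mm and grips with 20 to 120 N. Pads are 22 mm wide; open, the fingers measure 114 mm over their backs; the gripper's body (76 mm by 85 mm) begins 54 mm behind the grasp point. The pads swing forward as they close: fully open they stand 13 mm farther back than shut.
Start: joints at [1.267, 0.264, 1.604, -0, 1.274, -0.037], TCP at [0.178, 0.651, 0.231] pointing down, gripper open.
Joint ranges: [-2.63, 2.63], [-0.94, 2.18], [0.31, 2.57], [-1.31, 4.45], [0, 2.66], [-2.55, 2.55]. Speed limits (rad/s): [2.57, 2.57, 3.14, 3.14, 3.14, 3.14].

## Interface

Orientations are given as a rotation vector (axis times angle).
In Python, from workcell import monitor, imaging, finish_job, bot gives the robot as it stands.
- The arm moves only by the tool jog_arm, never from a script. Its argument "rows" is a list of rows, each a list of 7 numbers: the shift along the tool's x, y, z in m, then the turn, a rotation vector about the tool's x, y, z in rad, then the opening in per cent of the stroke, from 0 (shut) to 100 (fully open). A call has 1 to 20 rows; each row is the pose to reach, as a shift and turn from the pose measured when the call began, along the tool's axes at that moment; what a row does not reach only later rows make up. A row lasts 1/10 s, in which the tool goes at most 50 mm and 8.59 degrees, less where a joint would pass 70% of its speed; a pose out of reach is approached as far as the arm can. A call with a gripper value outside its range is refused whole. The fingers move at their own pace and stop on an object; "force" is the grip in N (left out, the last holds). Time passes only in rows, so rows that repeat a pose let the fingers close. It gives the time, the measured TCP pose, the force and the opening at its end, in the units of the state.
- monitor.read_state(): the state, without advancing time (a new reading comes with each control period).
- imaging.read_camera(name): name is "side" or "top"; returns the picture (400x640x3 uint8, blue, green, red); there is no depth.
- imaging.camera_params(name): a dict with "fx", "fy", "cx", "cy" (pixels), "T" (4x4, takes a point from camera to world coordinates). Camera axes: x right, y down, z forward; pixel columns grow to the right and rows downward; lengths in m; the calibration is good to about 2 mm. A picture is of the moment at which its call begins. camera_params takes no time and is no camera call.
- finish_job(): hands the job in, once; it reports no verdict.
The state is a dict: "time": time; "q": joint angles; "joint_vel": joint speeds; "joint_torque": joint torques, N m; "tool_pos": TCP position; "tcp_rot": TCP orientation; "wrist_force": force on the tool from outside, world axes, zero at the start; "torque": the same for the moment, N m; "width": opening from 0.0 (shut) to 1.0 (fully open).
Only numpy, scipy, OpenCV 4.12 (cv2) and the standard library are available. Lean on these libraries where they do the work, as an engineer would, in place of code of your own. Each camera call takes 0.05 s, during which the arm holds its last target. There are 200 camera calls.

## Working session

There is one attempt and no reset: what is moved stays moved. The work goes in short steps, Python scripts to look and compute and a tool call to move; the robot and the scene stay as the last step left them, time stands still between calls to the robot, and variables do not carry over. Pictures are saved under pics/ and viewed, about 8 in all and at most 12, crops included, and the job is handed in when it is done.

Besides the shell and the picture viewer there is one more tool, called after "Emit:" by a JSON object that holds its "op" and its "data", one argument or row to a line. jog_arm: Moves the arm, as the interface text tells. Its arguments: {"type":"object","properties":{"rows":{"type":"array","items":{"type":"array","items":{"type":"number"}}},"force":{"type":"number"}},"required":["rows"]}

```bash
ls; mkdir -p pics; python3 - <<'E'
from workcell import monitor, imaging, bot
import cv2,numpy as np
np.set_printoptions(precision=4,suppress=True)
for n in("side","top"):
    cv2.imwrite(f"pics/{n}0.png",imaging.read_camera(n)); p=imaging.camera_params(n); print(n,p)
print(monitor.read_state())
E
```

```text
pics
side {'fx': 410.7027514109285, 'fy': 410.7027514109285, 'cx': 316.70262039703596, 'cy': 195.01275219939487, 'T': array([[ 0.9867, -0.1171,  0.1125,  0.3988],
       [-0.1623, -0.7184,  0.6764, -0.9435],
       [ 0.0016, -0.6857, -0.7279,  1.1823],
       [ 0.    ,  0.    ,  0.    ,  1.    ]])}
top {'fx': 466.45218823880555, 'fy': 466.45218823880555, 'cx': 309.6979139048873, 'cy': 197.70727800889304, 'T': array([[ 0.0212, -0.9956,  0.0913,  0.4231],
       [-0.9997, -0.0221, -0.0093,  0.0143],
       [ 0.0113, -0.0911, -0.9958,  1.5029],
       [ 0.    ,  0.    ,  0.    ,  1.    ]])}
{'time': 0.1, 'q': array([ 1.2671,  0.2647,  1.6053,  0.    ,  1.2737, -0.0369]), 'joint_vel': array([-0.0014,  0.    , -0.0045,  0.0003,  0.0019,  0.001 ]), 'joint_torque': array([  0.0003, -51.6706, -36.859 ,  -0.    ,   0.0064,  -0.    ]), 'tool_pos': array([0.1778, 0.6505, 0.2301]), 'tcp_rot': array([ 0.2078,  1.561 , -0.211 ]), 'wrist_force': array([ 0.1149, -0.1981, -0.8282]), 'torque': array([-0.0008,  0.0393, -0.0296]), 'width': 0.9970765219315268}
```

View pics/side0.png

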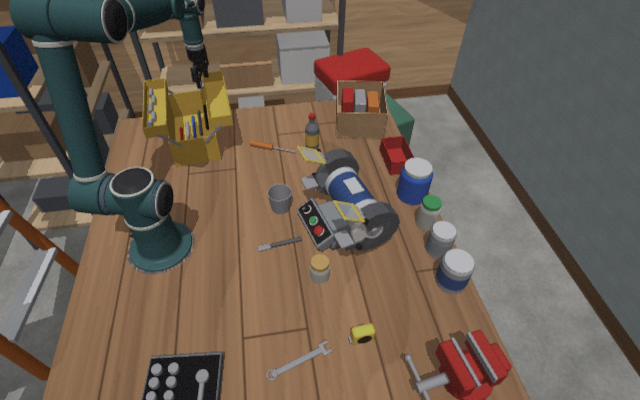

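View pics/top0.png

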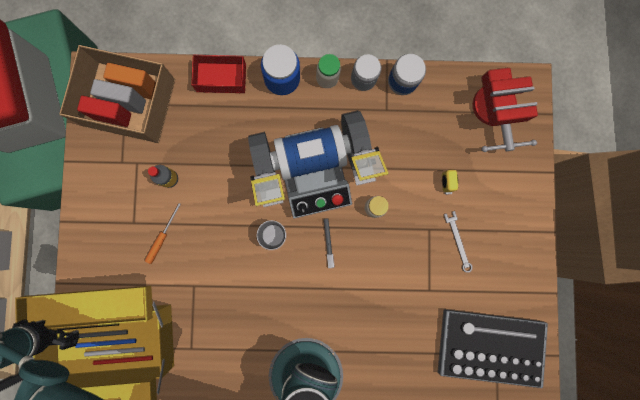

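Top view: green button is at about (320,202), red (337,199) and dial (303,207), with the yellow shield frames near (267,190) for the left and (369,166) for the right. In the side view the shields are near (310,155) and (348,211). The pot, jar and chisel stand in front.

```bash
cat > h.py <<'E'
import cv2,numpy as np
from workcell import monitor, imaging, bot
np.set_printoptions(precision=4,suppress=True)
P={n:imaging.camera_params(n) for n in("side","top")}
def ray(n,u,v):
    p=P[n];d=p["T"][:3,:3]@[(u-p["cx"])/p["fx"],(v-p["cy"])/p["fy"],1]
    return p["T"][:3,3],d/np.linalg.norm(d)
def onz(n,uv,z):
    o,d=ray(n,*uv);return o+d*(z-o[2])/d[2]
def tri(a,b):
    (o1,d1),(o2,d2)=ray("side",*a),ray("top",*b)
    s=np.linalg.lstsq(np.c_[d1,-d2],o2-o1,rcond=None)[0]
    x,y=o1+s[0]*d1,o2+s[1]*d2
    return (x+y)/2,np.linalg.norm(x-y)
def proj(n,X):
    p=P[n];c=np.linalg.inv(p["T"])@np.r_[X,1];return np.array([p["fx"]*c[0]/c[2]+p["cx"],p["fy"]*c[1]/c[2]+p["cy"]])
def blobs(img,lo,hi,roi,n=1):
    x0,y0,x1,y1=roi;m=cv2.inRange(cv2.cvtColor(img[y0:y1,x0:x1],cv2.COLOR_BGR2HSV),lo,hi)
    k,l,s,c=cv2.connectedComponentsWithStats(m)
    o=sorted(range(1,k),key=lambda i:-s[i,4])[:n]
    return [(c[i]+[x0,y0],s[i,4],np.argwhere(l==i)[:,::-1]+[x0,y0]) for i in o]
E
python3 - <<'E'
from h import *
I={n:cv2.imread(f"pics/{n}0.png") for n in P}
R={"side":(290,195,335,245),"top":(288,185,352,218)}
g={n:blobs(I[n],(45,90,50),(85,255,255),R[n])[0] for n in P}
r={}
for n in P:
    b=blobs(I[n],(0,120,80),(8,255,255),R[n])+blobs(I[n],(170,120,80),(180,255,255),R[n]); r[n]=max(b,key=lambda t:t[1])
print("green",g["side"][:2],g["top"][:2],tri(g["side"][0],g["top"][0]))
print("red",r["side"][:2],r["top"][:2],tri(r["side"][0],r["top"][0]))
S={"L":{"side":(290,140,335,168),"top":(245,170,290,212)},"R":{"side":(325,195,370,230),"top":(345,145,392,185)}}
for k in S:
    for n in P:
        b=blobs(I[n],(20,110,90),(34,255,255),S[k][n])[0]
        print(k,n,b[1],cv2.approxPolyDP(cv2.convexHull(b[2].astype(np.int32)),3,True)[:,0].tolist(),cv2.boxPoints(cv2.minAreaRect(b[2].astype(np.float32))).tolist())
c1=cv2.resize(I["side"][130:250,280:400],None,fx=5,fy=5,interpolation=cv2.INTER_CUBIC)[:, :400*1]
a=cv2.resize(I["side"][135:255,285:385],(400,480),interpolation=cv2.INTER_CUBIC)
b=cv2.resize(I["top"][110:230,240:395],(400,310),interpolation=cv2.INTER_CUBIC)
o=np.zeros((480,800,3),np.uint8);o[:,:400]=a;o[:310,400:]=b
cv2.imwrite("pics/crop.png",o)
E
```

```text
green (array([312.    , 219.2439]), np.int32(41)) (array([320.4737, 202.9298]), np.int32(57)) (array([ 0.5361, -0.0321,  0.081 ]), np.float64(0.004286712576700048))
red (array([317.8194, 229.6528]), np.int32(72)) (array([337.0787, 199.3708]), np.int32(89)) (array([ 0.5481, -0.0826,  0.083 ]), np.float64(0.003978225625738975))
L side 126 [[325, 163], [306, 161], [297, 145], [316, 149]] [[294.0353088378906, 158.3411865234375], [297.0470886230469, 144.78823852539062], [327.5412292480469, 151.564697265625], [324.5294494628906, 165.11764526367188]]
L top 306 [[284, 199], [255, 205], [251, 180], [279, 174]] [[249.1089324951172, 180.453857421875], [279.3282775878906, 173.20120239257812], [285.43719482421875, 198.65505981445312], [255.21786499023438, 205.90771484375]]
R side 149 [[364, 221], [343, 218], [333, 200], [353, 204]] [[329.5412292480469, 215.56468200683594], [333.0941467285156, 199.5764617919922], [367.0823669433594, 207.12940979003906], [363.5294494628906, 223.1176300048828]]
R top 285 [[388, 173], [360, 180], [351, 157], [379, 151]] [[350.8821105957031, 156.48133850097656], [382.6070861816406, 149.27113342285156], [388.1670227050781, 173.7347869873047], [356.4420471191406, 180.9449920654297]]
```

View pics/crop.png

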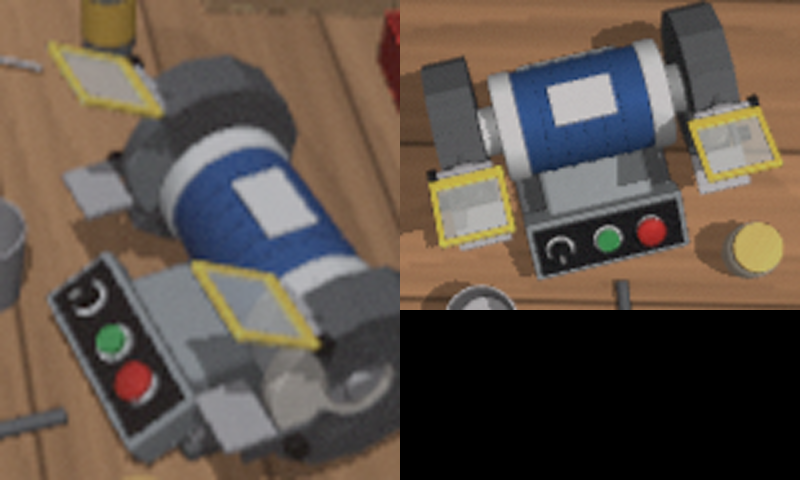

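The crop shows both shields clearly as yellow quads, with the hinge edges at the back (top view: left (251,180)-(279,174), right (351,157)-(379,151)).

```bash
python3 - <<'E'
from h import *
C={"L":dict(hl=((316,149),(251,180)),hr=((325,163),(279,174)),fl=((297,145),(255,205)),fr=((306,161),(284,199))),
"R":dict(hl=((353,204),(351,157)),hr=((364,221),(379,151)),fl=((333,200),(360,180)),fr=((343,218),(388,173)))}
H={}
for k in C:
    X={c:tri(*v) for c,v in C[k].items()}
    for c in X: print(k,c,*X[c])
    h=(X["hl"][0]+X["hr"][0])/2;f=(X["fl"][0]+X["fr"][0])/2
    hz=(onz("top",C[k]["hl"][1],.222)+onz("top",C[k]["hr"][1],.222))/2
    d=f-h;print(k,"h",h,"f",f,"len",np.linalg.norm(d),"elev",np.arctan2(d[2],np.hypot(*d[:2])),"hz",hz);H[k]=h
d=H["L"]-H["R"];yaw=np.arctan2(-d[0],d[1]);print("dist",np.linalg.norm(d),"yaw",yaw)
m=(H["L"]+H["R"])/2;m[2]=0
ex=np.array([np.cos(yaw),np.sin(yaw),0]);print("origin",m+.052*ex)
E
```

```text
L hl [0.5827 0.1648 0.2293] 0.0049789593441413845
L hr [0.6015 0.0885 0.2278] 0.00460483858109668
L fl [0.5122 0.147  0.2714] 0.00246810349855145
L fr [0.5315 0.0713 0.262 ] 0.0008701529617186989
L h [0.5921 0.1267 0.2286] f [0.5219 0.1092 0.2667] len 0.08180231019227577 elev 0.4856230613543223 hz [0.5953 0.1271 0.222 ]
R hl [ 0.6548 -0.1098  0.2242] 0.003336351243300769
R hr [ 0.6717 -0.1866  0.2292] 0.004956927204350146
R fl [ 0.5847 -0.1295  0.276 ] 0.00204316644959372
R fr [ 0.6025 -0.2035  0.2764] 0.00733306915307509
R h [ 0.6632 -0.1482  0.2267] f [ 0.5936 -0.1665  0.2762] len 0.08740366173040029 elev 0.6029215840536144 hz [ 0.6662 -0.1491  0.222 ]
dist 0.28392269958842875 yaw 0.25338099648306645
origin [0.678  0.0023 0.    ]
```

```bash
cat >> h.py <<'E'
from scipy.spatial.transform import Rotation as Ro
YAW=.2534;O=np.array([.681,.002,0])
G=np.array([[np.cos(YAW),-np.sin(YAW),0],[np.sin(YAW),np.cos(YAW),0],[0,0,1]])
def goal(pg,tilt=0):
    "grinder-frame tip point, tilt from vertical -> shift, turn in tool axes"
    s=monitor.read_state();R0=Ro.from_rotvec(s["tcp_rot"])
    x=G@[np.sin(tilt),0,-np.cos(tilt)];out=[]
    for sg in(1,-1):
        y=sg*G[:,1];R=Ro.from_matrix(np.c_[x,y,np.cross(x,y)])
        out.append((R0.inv()*R).as_rotvec())
    t=min(out,key=np.linalg.norm)
    w=O+G@pg;print("world",w,"shift",R0.inv().apply(w-s["tool_pos"]),"turn",t,"deg",np.degrees(np.linalg.norm(t)))
def here():
    s=monitor.read_state();print(s["time"],"grinder pos",G.T@(s["tool_pos"]-O),"F",s["wrist_force"],"q",s["q"],"w",s["width"])
E
python3 - <<'E'
from h import *
here();print(Ro.from_rotvec(monitor.read_state()["tcp_rot"]).as_matrix())
goal([-.112,.142,.33]);goal([-.112,-.142,.33])
E
```

```text
0.1 grinder pos [-0.3246  0.7539  0.2301] F [ 0.1149 -0.1981 -0.8282] q [ 1.2671  0.2647  1.6053  0.      1.2737 -0.0369] w 0.9970765219315268
[[-0.0006  0.2636  0.9646]
 [-0.002   0.9646 -0.2637]
 [-1.     -0.0021 -0.0001]]
world [0.537  0.1114 0.33  ] shift [-0.0991 -0.4255  0.4886] turn [-0.5202 -0.0006  0.002 ] deg 29.805735460584426
world [ 0.6082 -0.1635  0.33  ] shift [-0.0986 -0.6719  0.6298] turn [-0.5202 -0.0006  0.002 ] deg 29.805735460584426
```

Emit:
{"op": "jog_arm", "data": {
  "rows": [
    [-0.05, 0, 0, 0, 0, 0, 0],
    [-0.1, 0, 0, 0, 0, 0, 0],
    [-0.1, -0.03, 0.04, -0.1, 0, 0, 0],
    [-0.1, -0.06, 0.07, -0.2, 0, 0, 0],
    [-0.1, -0.09, 0.1, -0.3, 0, 0, 0],
    [-0.1, -0.12, 0.14, -0.4, 0, 0, 0],
    [-0.1, -0.15, 0.17, -0.52, 0, 0, 0],
    [-0.1, -0.18, 0.21, -0.52, 0, 0, 0],
    [-0.1, -0.21, 0.24, -0.52, 0, 0, 0],
    [-0.1, -0.24, 0.275, -0.52, 0, 0, 0],
    [-0.1, -0.27, 0.31, -0.52, 0, 0, 0],
    [-0.1, -0.3, 0.345, -0.52, 0, 0, 0],
    [-0.1, -0.33, 0.38, -0.52, 0, 0, 0],
    [-0.1, -0.36, 0.415, -0.52, 0, 0, 0],
    [-0.1, -0.39, 0.45, -0.52, 0, 0, 0],
    [-0.1, -0.425, 0.489, -0.52, 0, 0, 0],
    [-0.1, -0.425, 0.489, -0.52, 0, 0, 0],
    [-0.1, -0.425, 0.489, -0.52, 0, 0, 0]
  ]
}}

```text
time: 1.9
tool_pos: [0.5376, 0.1106, 0.3301]
tcp_rot: [-0.198, 1.564, 0.195]
wrist_force: [0.0, -0.2, -0.5]
width: -0.004
```

```bash
python3 - <<'E'
from h import *
a=imaging.read_camera("side")[90:250,240:440];b=imaging.read_camera("top")[90:250,220:420]
cv2.imwrite("pics/c2.png",np.hstack([cv2.resize(i,(400,320)) for i in(a,b)]))
here();goal([-.112,.142,.28])
E
```

```text
2.0 grinder pos [-0.1119  0.1431  0.3305] F [-0.1044  0.3515 -0.2423] q [ 0.1618 -0.0216  1.7416 -0.0012  1.4237 -1.6623] w -0.0012308919150127444
world [0.537  0.1114 0.28  ] shift [ 0.0505 -0.001  -0.    ] turn [ 0.     -0.0021  0.001 ] deg 0.13539886009846624
```

View pics/c2.png

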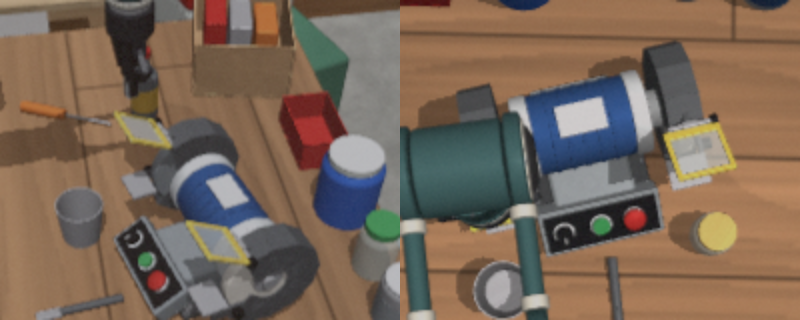

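The shut fingertips are above the left shield. Now pushing down on it.

Emit:
{"op": "jog_arm", "data": {
  "rows": [
    [0.03, 0, 0, 0, 0, 0, 0],
    [0.055, 0, 0, 0, 0, 0, 0],
    [0.062, 0, 0, 0, 0, 0, 0],
    [0.069, 0, 0, 0, 0, 0, 0],
    [0.076, 0, 0, 0, 0, 0, 0],
    [0.083, 0, 0, 0, 0, 0, 0],
    [0.09, 0, 0, 0, 0, 0, 0],
    [0.097, 0, 0, 0, 0, 0, 0],
    [0.103, 0, 0, 0, 0, 0, 0],
    [0.109, 0, 0, 0, 0, 0, 0],
    [0.115, 0, 0, 0, 0, 0, 0],
    [0.12, 0, 0, 0, 0, 0, 0],
    [0.125, 0, 0, 0, 0, 0, 0],
    [0.125, 0, 0, 0, 0, 0, 0]
  ]
}}

```text
time: 3.4
tool_pos: [0.5362, 0.1121, 0.2045]
tcp_rot: [-0.2, 1.565, 0.198]
wrist_force: [0.7, -0.5, -0.7]
width: 0.001
```

Emit:
{"op": "jog_arm", "data": {
  "rows": [
    [0.003, 0, 0, 0, 0, 0, 0],
    [0.006, 0, 0, 0, 0, 0, 0],
    [0.008, 0, 0, 0, 0, 0, 0],
    [0.008, 0, 0, 0, 0, 0, 0]
  ]
}}

```text
time: 3.8
tool_pos: [0.5358, 0.112, 0.1961]
tcp_rot: [-0.2, 1.566, 0.198]
wrist_force: [-0.1, 0.7, 0.3]
width: -0.001
```

```bash
python3 - <<'E'
from h import *
a=imaging.read_camera("side")[110:210,260:385]
cv2.imwrite("pics/c3.png",cv2.resize(a,(750,600),interpolation=cv2.INTER_CUBIC))
here()
E
```

```text
3.85 grinder pos [-0.113   0.1429  0.1961] F [-0.8492 -0.559   0.2642] q [ 0.1614  0.0515  1.9147 -0.0014  1.1798 -1.6622] w -0.0022375347248848113
```

View pics/c3.png

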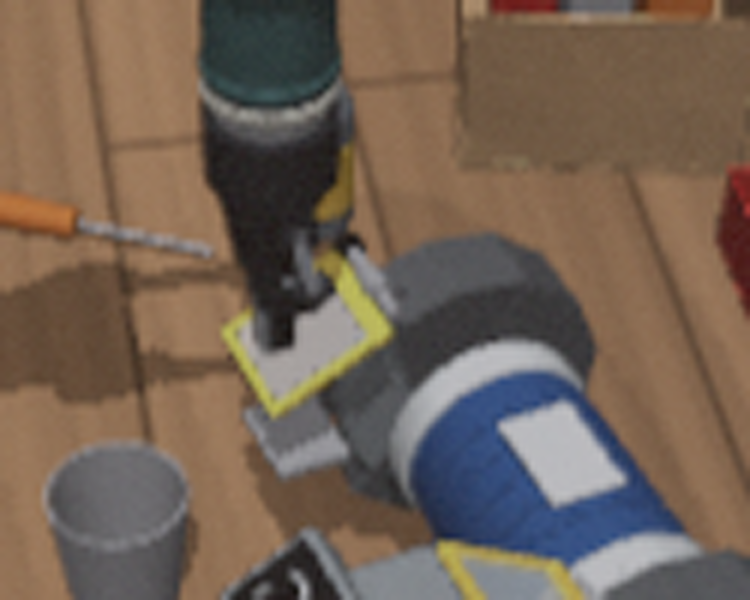

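The shield has followed the tip down and is nearly closed. I'll go on in small steps until the stop shows in the force.

Emit:
{"op": "jog_arm", "data": {
  "rows": [
    [0.002, 0, 0, 0, 0, 0, 0],
    [0.004, 0, 0, 0, 0, 0, 0],
    [0.004, 0, 0, 0, 0, 0, 0]
  ]
}}

```text
time: 4.15
tool_pos: [0.5355, 0.112, 0.1917]
tcp_rot: [-0.2, 1.567, 0.198]
wrist_force: [0.2, 0.2, -0.7]
width: -0.002
```

Emit:
{"op": "jog_arm", "data": {
  "rows": [
    [0.001, 0, 0, 0, 0, 0, 0],
    [0.002, 0, 0, 0, 0, 0, 0],
    [0.002, 0, 0, 0, 0, 0, 0]
  ]
}}

```text
time: 4.45
tool_pos: [0.5354, 0.112, 0.1896]
tcp_rot: [-0.2, 1.567, 0.198]
wrist_force: [-0.3, 0.1, 1.6]
width: 0.001
```

Emit:
{"op": "jog_arm", "data": {
  "rows": [
    [0.001, 0, 0, 0, 0, 0, 0],
    [0.002, 0, 0, 0, 0, 0, 0],
    [0.002, 0, 0, 0, 0, 0, 0]
  ]
}}

```text
time: 4.75
tool_pos: [0.5353, 0.1119, 0.1874]
tcp_rot: [-0.2, 1.567, 0.198]
wrist_force: [-0.2, 1.2, 1.3]
width: 0.003
```

Emit:
{"op": "jog_arm", "data": {
  "rows": [
    [0.001, 0, 0, 0, 0, 0, 0],
    [0.002, 0, 0, 0, 0, 0, 0],
    [0.002, 0, 0, 0, 0, 0, 0]
  ]
}}

```text
time: 5.05
tool_pos: [0.5352, 0.1119, 0.1853]
tcp_rot: [-0.2, 1.567, 0.198]
wrist_force: [-0.6, -0.3, 1.7]
width: -0.002
```

Emit:
{"op": "jog_arm", "data": {
  "rows": [
    [0.001, 0, 0, 0, 0, 0, 0],
    [0.002, 0, 0, 0, 0, 0, 0],
    [0.002, 0, 0, 0, 0, 0, 0]
  ]
}}

```text
time: 5.35
tool_pos: [0.5355, 0.1119, 0.185]
tcp_rot: [-0.2, 1.566, 0.198]
wrist_force: [-3.0, -0.4, 8.4]
width: 0.001
```

```bash
python3 - <<'E'
from h import *
print(np.mean([(imaging.read_camera("side") is None) or monitor.read_state()["wrist_force"] for _ in range(4)],0))
here()
E
```

```text
[-3.4445 -0.6956  9.0773]
5.55 grinder pos [-0.1134  0.1429  0.185 ] F [-2.8015 -0.4828  9.6231] q [ 0.1614  0.0603  1.9267 -0.0015  1.1594 -1.6622] w -0.004208025485034754
```

The stop was met at z = 0.185 with about 9 N. Lifting and crossing to the right shield.

Emit:
{"op": "jog_arm", "data": {
  "rows": [
    [-0.02, 0, 0, 0, 0, 0, 0],
    [-0.06, 0, 0, 0, 0, 0, 0],
    [-0.11, 0, 0, 0, 0, 0, 0],
    [-0.15, 0, 0, 0, 0, 0, 0],
    [-0.15, -0.04, 0, 0, 0, 0, 0],
    [-0.15, -0.085, 0, 0, 0, 0, 0],
    [-0.15, -0.13, 0, 0, 0, 0, 0],
    [-0.15, -0.175, 0, 0, 0, 0, 0],
    [-0.15, -0.22, 0, 0, 0, 0, 0],
    [-0.15, -0.26, 0, 0, 0, 0, 0],
    [-0.15, -0.285, 0, 0, 0, 0, 0],
    [-0.15, -0.285, 0, 0, 0, 0, 0],
    [-0.15, -0.285, 0, 0, 0, 0, 0]
  ]
}}

```text
time: 6.85
tool_pos: [0.6072, -0.1638, 0.3342]
tcp_rot: [-0.198, 1.568, 0.198]
wrist_force: [-0.4, 0.6, -0.0]
width: 0.001
```

```bash
python3 - <<'E'
from h import *
I=imaging.read_camera("side");a=I[130:250,270:420]
cv2.imwrite("pics/c4.png",cv2.resize(a,(750,600),interpolation=cv2.INTER_CUBIC))
here();goal([-.112,-.142,.285])
E
```

```text
6.9 grinder pos [-0.1128 -0.1413  0.3346] F [-0.3476  0.7522 -0.0817] q [-0.3005  0.1354  1.5691 -0.0027  1.4423 -2.1242] w -0.0030274207428602224
world [ 0.6082 -0.1635  0.285 ] shift [ 0.0496 -0.0007  0.0011] turn [-0.0002 -0.0058 -0.0005] deg 0.33433338827389136
```

View pics/c4.png

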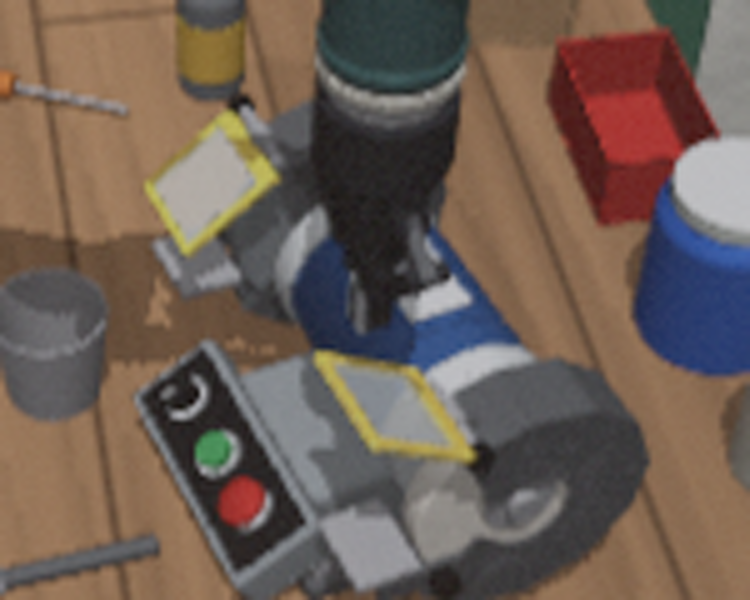

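The left shield now lies down over its wheel, and the tip is above the right shield. Pushing that one.

Emit:
{"op": "jog_arm", "data": {
  "rows": [
    [0.03, 0, 0.001, 0, 0, 0, 0],
    [0.05, 0, 0.001, 0, 0, 0, 0],
    [0.057, 0, 0.001, 0, 0, 0, 0],
    [0.064, 0, 0.001, 0, 0, 0, 0],
    [0.071, 0, 0.001, 0, 0, 0, 0],
    [0.078, 0, 0.001, 0, 0, 0, 0],
    [0.085, 0, 0.001, 0, 0, 0, 0],
    [0.092, 0, 0.001, 0, 0, 0, 0],
    [0.099, 0, 0.001, 0, 0, 0, 0],
    [0.106, 0, 0.001, 0, 0, 0, 0],
    [0.113, 0, 0.001, 0, 0, 0, 0],
    [0.12, 0, 0.001, 0, 0, 0, 0],
    [0.127, 0, 0.001, 0, 0, 0, 0],
    [0.134, 0, 0.001, 0, 0, 0, 0],
    [0.14, 0, 0.001, 0, 0, 0, 0],
    [0.14, 0, 0.001, 0, 0, 0, 0]
  ]
}}

```text
time: 8.5
tool_pos: [0.6065, -0.1627, 0.1929]
tcp_rot: [-0.199, 1.57, 0.2]
wrist_force: [0.5, -0.7, 0.1]
width: 0.001
```

Emit:
{"op": "jog_arm", "data": {
  "rows": [
    [0.002, 0, 0, 0, 0, 0, 0],
    [0.004, 0, 0, 0, 0, 0, 0],
    [0.004, 0, 0, 0, 0, 0, 0]
  ]
}}

```text
time: 8.8
tool_pos: [0.6062, -0.1627, 0.1886]
tcp_rot: [-0.198, 1.57, 0.2]
wrist_force: [-0.3, -0.0, -0.4]
width: -0.001
```

Emit:
{"op": "jog_arm", "data": {
  "rows": [
    [0.001, 0, 0, 0, 0, 0, 0],
    [0.002, 0, 0, 0, 0, 0, 0],
    [0.002, 0, 0, 0, 0, 0, 0]
  ]
}}

```text
time: 9.1
tool_pos: [0.6062, -0.1627, 0.1867]
tcp_rot: [-0.199, 1.57, 0.2]
wrist_force: [-0.0, 0.1, 1.4]
width: -0.001
```

Emit:
{"op": "jog_arm", "data": {
  "rows": [
    [0.001, 0, 0, 0, 0, 0, 0],
    [0.002, 0, 0, 0, 0, 0, 0],
    [0.002, 0, 0, 0, 0, 0, 0]
  ]
}}

```text
time: 9.4
tool_pos: [0.6064, -0.1628, 0.1852]
tcp_rot: [-0.199, 1.57, 0.199]
wrist_force: [-0.7, 0.6, 4.5]
width: -0.003
```

Emit:
{"op": "jog_arm", "data": {
  "rows": [
    [0.001, 0, 0, 0, 0, 0, 0],
    [0.002, 0, 0, 0, 0, 0, 0],
    [0.002, 0, 0, 0, 0, 0, 0]
  ]
}}

```text
time: 9.7
tool_pos: [0.6066, -0.1628, 0.1851]
tcp_rot: [-0.199, 1.569, 0.199]
wrist_force: [-2.7, 1.8, 9.1]
width: -0.001
```

About 9 N at the right stop, at the same height as the left. Lifting off, then swinging to the start button.

Emit:
{"op": "jog_arm", "data": {
  "rows": [
    [-0.02, 0, 0, 0, 0, 0, 0],
    [-0.06, 0, 0, 0, 0, 0, 0],
    [-0.11, 0, 0, 0, 0, 0, 0],
    [-0.15, 0, 0, 0, 0, 0, 0],
    [-0.15, 0.04, -0.025, 0, 0, 0, 0],
    [-0.15, 0.075, -0.05, 0, 0, 0, 0],
    [-0.15, 0.11, -0.07, 0, 0, 0, 0],
    [-0.15, 0.144, -0.09, 0, 0, 0, 0],
    [-0.15, 0.144, -0.09, 0, 0, 0, 0],
    [-0.15, 0.144, -0.09, 0, 0, 0, 0]
  ]
}}

```text
time: 10.7
tool_pos: [0.4841, -0.0455, 0.3357]
tcp_rot: [-0.2, 1.568, 0.2]
wrist_force: [-0.7, -0.1, -0.5]
width: 0.004
```

```bash
python3 - <<'E'
from h import *
I=imaging.read_camera("side");a=I[130:250,270:420]
cv2.imwrite("pics/c5.png",cv2.resize(a,(750,600),interpolation=cv2.INTER_CUBIC))
R=(290,195,335,245)
print(blobs(I,(45,90,50),(85,255,255),R)[0][:2])
here();goal([-.149-.03,.002,.081+.052],np.pi/6);goal([-.149-.06,.002,.081+.104],np.pi/6)
for z in(0.078,.081,.084): print(z,G.T@(onz("top",(320.47,202.93),z)-O),G.T@(onz("side",(312,219.24),z)-O))
E
```

```text
(array([312.05 , 219.175]), np.int32(40))
10.75 grinder pos [-0.2021  0.0027  0.3357] F [ 0.4841 -0.2521  0.5049] q [-0.1442 -0.1424  1.844  -0.0023  1.4465 -1.9686] w -0.0008562660834814373
world [ 0.5072 -0.0409  0.133 ] shift [ 0.2025 -0.0008  0.0245] turn [ 0.0004 -0.5305 -0.0006] deg 30.39551802060781
world [ 0.4782 -0.0485  0.185 ] shift [ 0.1507 -0.0008 -0.0059] turn [ 0.0004 -0.5305 -0.0006] deg 30.39551802060781
0.078 [-0.1466  0.0025  0.078 ] [-0.15    0.0061  0.078 ]
0.081 [-0.1468  0.0026  0.081 ] [-0.151   0.0038  0.081 ]
0.084 [-0.147   0.0028  0.084 ] [-0.1519  0.0015  0.084 ]
```

View pics/c5.png

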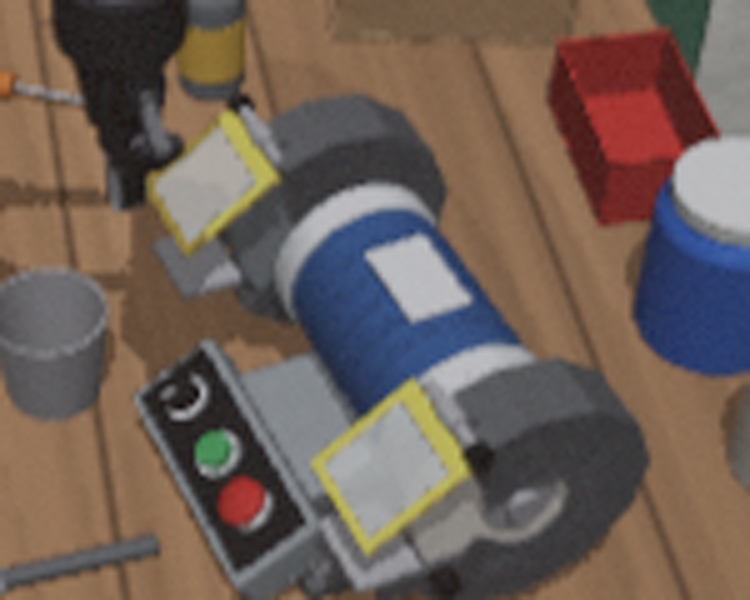

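Both shields are down and look alike. Tilting to the face normal and moving to a hover over the green button.

Emit:
{"op": "jog_arm", "data": {
  "rows": [
    [0.02, 0, 0, 0, -0.13, 0, 0],
    [0.05, 0, 0, 0, -0.26, 0, 0],
    [0.08, -0.001, -0.003, 0, -0.39, 0, 0],
    [0.11, -0.001, -0.006, 0, -0.5, 0, 0],
    [0.15, -0.001, -0.006, 0, -0.53, 0, 0],
    [0.175, -0.001, 0.009, 0, -0.53, 0, 0],
    [0.2, -0.001, 0.024, 0, -0.53, 0, 0],
    [0.2, -0.001, 0.024, 0, -0.53, 0, 0],
    [0.2, -0.001, 0.024, 0, -0.53, 0, 0]
  ]
}}

```text
time: 11.65
tool_pos: [0.5068, -0.0418, 0.1348]
tcp_rot: [-0.132, 1.044, 0.23]
wrist_force: [-0.2, -0.2, -0.2]
width: 0.001
```

```bash
python3 - <<'E'
from h import *
I=imaging.read_camera("side");a=I[155:255,260:385]
cv2.imwrite("pics/c6.png",cv2.resize(a,(750,600),interpolation=cv2.INTER_CUBIC))
here();goal([-.149,.002,.081],np.pi/6)
E
```

```text
11.7 grinder pos [-0.179   0.0009  0.1361] F [ 0.3711  0.074  -0.0121] q [-0.3182 -0.2444  2.3947  0.5001  0.5991 -2.503 ] w 0.0035065132539550395
world [ 0.5363 -0.0334  0.081 ] shift [ 0.0627  0.0011 -0.0015] turn [-0.0001 -0.0006 -0.0002] deg 0.03444228817378883
```

View pics/c6.png

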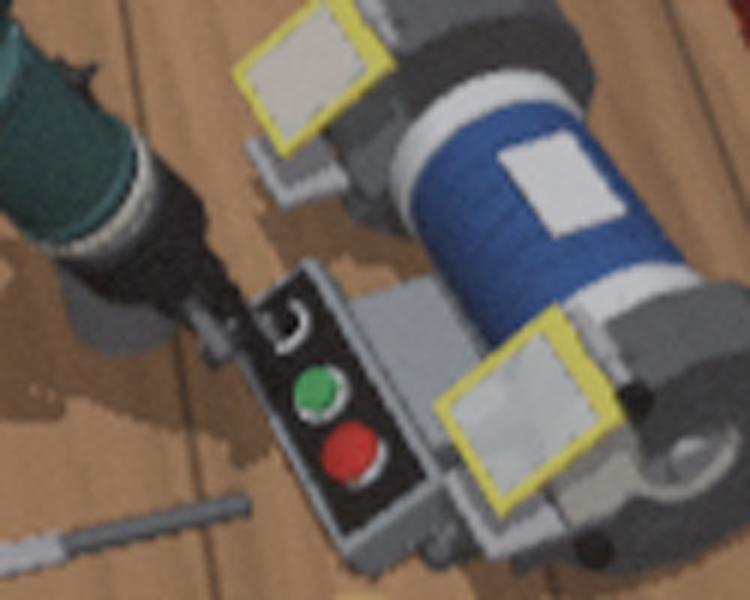

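The tip hovers off the button in line with its normal, but joint 6 is close to its limit (-2.50 of -2.55). I'll roll the tool +1.57 about its own axis, which also makes it narrower towards the neighbouring controls.

Emit:
{"op": "jog_arm", "data": {
  "rows": [
    [0, 0, 0, 0.14, 0, 0, 0],
    [0, 0, 0, 0.28, 0, 0, 0],
    [0, 0, 0, 0.42, 0, 0, 0],
    [0, 0, 0, 0.56, 0, 0, 0],
    [0, 0, 0, 0.7, 0, 0, 0],
    [0, 0, 0, 0.84, 0, 0, 0],
    [0, 0, 0, 0.98, 0, 0, 0],
    [0, 0, 0, 1.12, 0, 0, 0],
    [0, 0, 0, 1.26, 0, 0, 0],
    [0, 0, 0, 1.4, 0, 0, 0],
    [0, 0, 0, 1.57, 0, 0, 0],
    [0, 0, 0, 1.57, 0, 0, 0],
    [0, 0, 0, 1.57, 0, 0, 0]
  ]
}}

```text
time: 13.0
tool_pos: [0.5083, -0.0425, 0.1378]
tcp_rot: [1.274, 0.97, -0.618]
wrist_force: [0.4, 0.1, 0.5]
width: -0.001
```

```bash
python3 - <<'E'
from h import *
here();goal([-.149,.002,.081],np.pi/6)
E
```

```text
13.0 grinder pos [-0.1783  0.0002  0.1378] F [0.4445 0.1045 0.542 ] q [-0.3188 -0.2461  2.3933  0.4998  0.5996 -0.9357] w -0.0012331771957537904
world [ 0.5363 -0.0334  0.081 ] shift [ 0.0638 -0.0031 -0.0019] turn [-1.5669  0.0023 -0.0003] deg 89.7741728537953
```

Emit:
{"op": "jog_arm", "data": {
  "rows": [
    [0.02, -0.003, -0.002, 0, 0, 0, 0],
    [0.04, -0.003, -0.002, 0, 0, 0, 0],
    [0.052, -0.003, -0.002, 0, 0, 0, 0],
    [0.056, -0.003, -0.002, 0, 0, 0, 0],
    [0.056, -0.003, -0.002, 0, 0, 0, 0]
  ]
}}

```text
time: 13.5
tool_pos: [0.5326, -0.0342, 0.0877]
tcp_rot: [1.273, 0.971, -0.617]
wrist_force: [-0.3, 0.5, -0.3]
width: 0.003
```

```bash
python3 - <<'E'
from h import *
I=imaging.read_camera("side");J=imaging.read_camera("top")
o=np.hstack([cv2.resize(I[185:255,275:345],(400,400),interpolation=cv2.INTER_CUBIC),cv2.resize(J[165:235,285:355],(400,400),interpolation=cv2.INTER_CUBIC)])
cv2.imwrite("pics/c7.png",o)
here();goal([-.149,.002,.081],np.pi/6)
E
```

```text
13.6 grinder pos [-0.1526  0.0019  0.0885] F [-0.2785 -0.2882  0.3485] q [-0.2774 -0.11    2.394   0.5991  0.4648 -1.0225] w -0.0005320911497857669
world [ 0.5363 -0.0334  0.081 ] shift [ 0.0083 -0.0007 -0.0002] turn [-1.5658  0.0032 -0.0006] deg 89.71440973276292
```

View pics/c7.png

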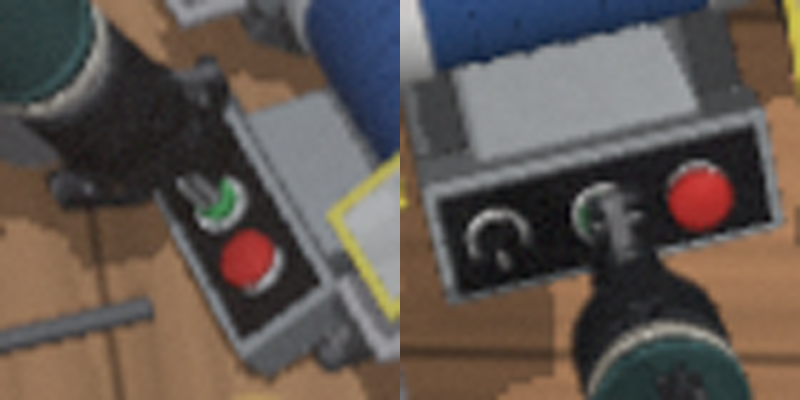

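The tip is just above the green button, roughly centred and clear of the red one and the dial. Pressing in small steps.

Emit:
{"op": "jog_arm", "data": {
  "rows": [
    [0.003, 0, 0, 0, 0, 0, 0],
    [0.006, 0, 0, 0, 0, 0, 0],
    [0.008, 0, 0, 0, 0, 0, 0],
    [0.008, 0, 0, 0, 0, 0, 0]
  ]
}}

```text
time: 14.0
tool_pos: [0.5371, -0.0336, 0.0818]
tcp_rot: [1.273, 0.969, -0.617]
wrist_force: [-0.3, -0.6, 1.4]
width: -0.0
```

Emit:
{"op": "jog_arm", "data": {
  "rows": [
    [0.001, 0, 0, 0, 0, 0, 0],
    [0.002, 0, 0, 0, 0, 0, 0],
    [0.002, 0, 0, 0, 0, 0, 0]
  ]
}}

```text
time: 14.3
tool_pos: [0.5381, -0.0334, 0.0802]
tcp_rot: [1.273, 0.969, -0.616]
wrist_force: [-2.4, -0.4, 3.0]
width: -0.0
```

Emit:
{"op": "jog_arm", "data": {
  "rows": [
    [0.001, 0, 0, 0, 0, 0, 0],
    [0.002, 0, 0, 0, 0, 0, 0],
    [0.002, 0, 0, 0, 0, 0, 0]
  ]
}}

```text
time: 14.6
tool_pos: [0.5391, -0.0331, 0.0784]
tcp_rot: [1.273, 0.969, -0.616]
wrist_force: [-3.8, -1.5, 3.8]
width: -0.002
```

Emit:
{"op": "jog_arm", "data": {
  "rows": [
    [0.001, 0, 0, 0, 0, 0, 0],
    [0.0015, 0, 0, 0, 0, 0, 0],
    [0.0015, 0, 0, 0, 0, 0, 0]
  ]
}}

```text
time: 14.9
tool_pos: [0.5397, -0.033, 0.0775]
tcp_rot: [1.273, 0.969, -0.616]
wrist_force: [-10.0, -3.6, 11.8]
width: 0.002
```

Emit:
{"op": "jog_arm", "data": {
  "rows": [
    [0.001, 0, 0, 0, 0, 0, 0],
    [0.001, 0, 0, 0, 0, 0, 0]
  ]
}}

```text
time: 15.1
tool_pos: [0.5399, -0.0329, 0.0773]
tcp_rot: [1.272, 0.97, -0.615]
wrist_force: [-16.5, -3.3, 17.0]
width: -0.001
```

The force jumped from 5.6 N to 16 N and then 24 N with hardly any travel, so the button is on its end stop. Taking the hand away.

Emit:
{"op": "jog_arm", "data": {
  "rows": [
    [-0.01, 0, 0, 0, 0, 0, 0],
    [-0.04, 0, 0, 0, 0, 0, 0],
    [-0.08, 0, 0, 0, 0, 0, 0],
    [-0.12, 0, 0, 0, 0, 0, 0],
    [-0.15, 0, 0, 0, 0, 0, 0],
    [-0.15, 0, 0, 0, 0, 0, 0],
    [-0.15, 0, 0, 0, 0, 0, 0]
  ]
}}

```text
time: 15.8
tool_pos: [0.467, -0.0519, 0.2076]
tcp_rot: [1.272, 0.967, -0.615]
wrist_force: [-1.0, -0.2, 0.2]
width: 0.0
```

```bash
python3 - <<'E'
from h import *
I=imaging.read_camera("side");J=imaging.read_camera("top")
o=np.hstack([cv2.resize(I[135:285,255:405],(400,400),interpolation=cv2.INTER_CUBIC),cv2.resize(J[110:260,240:390],(400,400),interpolation=cv2.INTER_CUBIC)])
cv2.imwrite("pics/c8.png",o);here()
for r in((285,140,330,190),(325,195,370,245)):
    b=blobs(I,(20,110,90),(34,255,255),r)[0];h=cv2.approxPolyDP(cv2.convexHull(b[2].astype(np.int32)),3,True)[:,0];print(h.tolist())
D=np.radians(-35)
for y in(.142,-.142):
    print([proj("side",O+G@[-.052-r*np.cos(D),y+s,.222+r*np.sin(D)]).round(1).tolist() for r in(0,.092) for s in(.04,-.04)])
E
```

```text
15.9 grinder pos [-0.2213  0.0024  0.2053] F [ 0.6039 -0.0212  0.4602] q [-0.3884 -0.4319  2.3813  0.4289  0.8053 -0.887 ] w 0.0024418324240172923
[[325, 165], [308, 180], [298, 167], [314, 152]]
[[363, 224], [343, 240], [333, 222], [352, 206]]
[[317.3, 150.3], [326.7, 164.2], [298.3, 167.0], [306.9, 181.2]]
[[353.9, 204.3], [366.1, 222.3], [331.8, 222.5], [342.9, 241.0]]
```

View pics/c8.png

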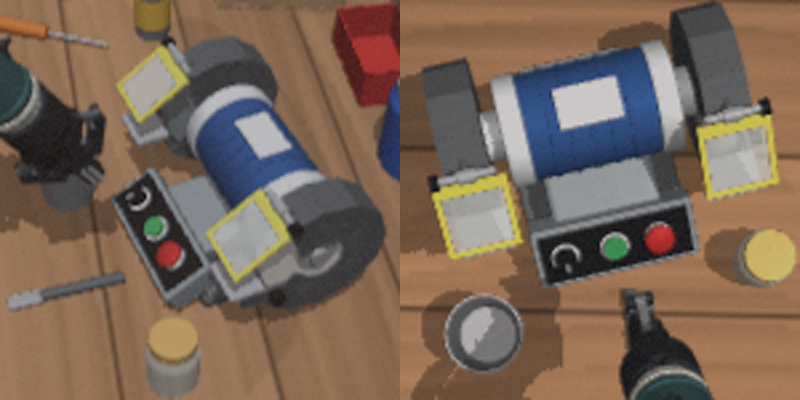

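Both shields match the projected fully-down outline to within 2 px. The controls and loose objects are where they were, and the hand is clear.

```bash
python3 -c "
from workcell import finish_job;print(finish_job())"
```

```text
the job is handed in; nothing more can be done
None
```

I pushed both eye shields down onto their stops, left first, then pressed the green start button all the way in, took the hand away and handed the job in at about 16 s.

- **Shields:** each met its stop at the same tip height (z = 0.185 m) with about 9 N. In the last side picture both outlines match the projected fully-down position to about 2 px.
- **Start button:** the force rose with the spring to about 5.6 N, then jumped to about 16 N and 24 N with hardly any further travel, so it reached its end stop. The last step pressed harder than it needed to for a light press.
- **Rest of the scene:** the last crops show the stop button, dial, chisel, pot and jar where they were. I did not check the wrench and tape measure in the last pictures, but the arm never went near them. The hand is clear and the wrist force is only noise.
- **Along the way:** joint 6 came close to its limit (-2.50 of -2.55) during the tilt towards the button, so I rolled the tool before pressing.

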